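# Make up the roller's two tool trays

## Robot

A 6-joint arm with a two-finger parallel gripper is mounted at the origin on a cart in front of the work surface, level with it; the furniture and walls round the work are solid. World frame = base frame: x ahead of the robot, y to its left, z up, the work surface at z = 0. Lengths are in mm, angles in rad, forces in N, time in s.
With the tool pointing down it reaches from about 350 to 775 mm from the base axis. Payload 7.3 kg.
Tool frame: the origin (TCP) lies between the finger pads; the fingertips stand 14 mm ahead of it and the grasp point (between the pads) lies 5 mm behind it; z points along the fingers, y is the line along which they close (so a half turn about z gives the same grasp; the last joint's range is limited). The gripper opens to 92 mm and grips with 3 to 60 N. Pads are 19 mm wide; open, the fingers measure 130 mm over their backs; the gripper's body (75 mm by 190 mm) begins 47 mm behind the grasp point.
Start: joints at [-1.338, 0.342, 1.524, -0, 1.275, -0.146], TCP at [194.171, -487.792, 240.741] pointing down, gripper open.
Joint ranges: [-2.53, 2.53], [-0.77, 2.02], [0.04, 2.7], [-1, 4.14], [0.28, 2.66], [-3.11, 3.11]. Speed limits (rad/s): [2.57, 2.57, 3.14, 3.14, 3.14, 3.14].

## Interface

Orientations are given as [roll, pitch, yaw] about the fixed x, y, z axes, in that order (R = Rz(yaw) Ry(pitch) Rx(roll)).
In Python, from plant import get_obs, cams, close_job gives the robot as it stands. The module is installed in compiled form; this text tells all that it offers.
- The arm moves only by the shell command python3 -m creep 'ROWS'. ROWS is JSON, a list of rows, each an object of numbers: "hand": the opening, from 0 (shut) to 1 (fully open); "tx", "ty", "tz": the shift along the tool's x, y, z in m; "spin": the turn about the tool's z in degrees. In form: [{"hand": .., "tx": .., "ty": .., "tz": .., "spin": ..}, ...]. A call has 1 to 5 rows; each row shifts and turns the commanded pose from where the row before left it, along the tool's axes as they then stand; what a row does not reach is not made up. A row lasts 1/8 s, in which the tool goes at most 62.5 mm and 10.7 degrees, less where a joint would pass 70% of its speed; a pose out of reach is approached as far as the arm can. A call is refused whole if a number of a shift passes 0.0625 or a number of a turn 10.7, either way. A call with a gripper value outside its range is refused whole. The fingers move at their own pace and stop on an object; the grip force is fixed at half the most. Time passes only in rows, so rows that do not move let the fingers close. It gives the time, the measured TCP pose, the force, the opening and the grip force at its end, in the units of the state.
- get_obs(): the state, without advancing time (a new reading comes with each control period).
- cams.capture(name): name is "scene" or "top"; returns a dict with "color" (400x640x3 uint8, red, green, blue), "K" (3x3 intrinsics, pixels), "k1" (the pictures are not rectified: a ray, as slopes to the right and down, at radius r is drawn at 1 + k1 r^2 times it, then the intrinsics apply), "R" (3x3) and "t" (3): a world point X has camera coordinates R X + t. Camera axes: x right, y down, z forward; pixel columns grow to the right and rows downward; lengths in mm; the calibration is good to about 2 mm. A picture is of the moment at which its call begins. There is no depth.
- close_job(): hands the job in; it is judged then, once.
The state is a dict: "time": time; "joint_positions": joint angles; "dq": joint speeds; "tau": joint torques, N m; "tool_pos": TCP position; "tcp_rot": TCP orientation; "contact_force": force on the tool from outside, world axes, zero at the start; "moment": the same for the moment, N m; "grip_width": finger opening in mm; "finger_force": force on a finger pad.
Only numpy, scipy, OpenCV 4.12 (cv2) and the standard library are available. Lean on these libraries where they do the work, as an engineer would, in place of code of your own. Each camera call takes 0.05 s, during which the arm holds its last target. There are 200 camera calls.

## Task

Make up the two tool trays of the cigar bench. Gumming tray: stand the gum jar in its round collar with its lid laid squarely on its rim, and lay the gum brush across the two notched rests. Cutting tray: lay the chaveta flat in its cork nest and stand the cap punch, head up, in its small collar. Keep the open jar upright all the time so that no gum runs out, and leave the ring gauge and the pencil lying where they are.

Things in the scene. Friction and masses are not known exactly. Their poses are not given: they have to be found in the camera images.
- gumming_tray: fixed wooden tray 156x128 mm: two notched rests, one large collar. Origin: underside centre; x along the 156, z up; board top z=8 mm. Jar collar: round, centre (0,+26) mm, inside dia 60, outside 72, rim z=24; jar stands on the board in it. Brush rests at x=-48 and +48, y=-42, 14 thick, notches 22 wide, notch floor z=22, cheeks 10 wide up to z=36; brush lies across both along tray x, middle at x=0
- cutting_tray: fixed wooden tray 156x128 mm: rectangular cork nest, one small collar. Origin: underside centre; x along the 156, z up; board top z=8 mm. Chaveta nest: floor z=8, centre (0,-18) mm, inside 142 (x) by 66 (y), fence 7 wide up to z=15, open for fingers at the middle 64 mm of the long sides. Punch collar: round, centre (+46,+43.5), inside dia 28, outside 40, rim z=24; punch stands on the board in it
- gum_jar: glass jar half full of white gum, open on top, body dia 51 mm up to 46 mm, rim dia 41 mm, 65 mm tall, about 0.11 kg. Origin: centre of its underside; z up. Grasp round the body from above, 20 to 46 mm up
- jar_lid: flat round ochre lid of the gum jar, dia 42 mm, 12 mm high, lying top up on the bench. Origin: centre of its underside; z up. It neither screws nor snaps: laid on the jar it rests flat on the rim, its underside 65 mm above the jar's
- gum_brush: gum brush, wooden handle and bristles, 161 mm long, 11 mm thick, lying. Origin: middle of its length, on its underside; y runs along it, z up
- chaveta: chaveta, the roller's crescent knife, 128x53 mm: straight wooden back 13 mm wide, 11 mm high, with a 2 mm half-moon steel blade on one side, about 0.09 kg. Origin: centre of the 128x53 outline, on its underside; y along the back, z up; the back's middle lies at x=-20 mm, the curved edge at x=+27. Grasp across the back's middle, fingertips above the blade. It may lie either way round in its nest
- cap_punch: slim standing brass cap punch, 49 mm tall, dia 21 mm at the head (top), tapering to 15 mm at the foot, about 0.06 kg. Origin: centre of its underside; z up. Grasp round its upper half
- ring_gauge: bystander: flat wooden ring gauge with four holes, 170x55x10 mm, at the back; origin: centre of its underside. (Not to be touched either: fixed stacks of cigar bundles, up to 0.28 m high, fill the bench behind the trays from about x + y = 0.89 m on; keep the hand in front of them)
- pencil: bystander: green pencil, 112 mm long, 7 mm thick, lying; origin: middle of its length, on its underside; y runs along it

How it is judged:
By the outcome, as a careful person would: the job done as asked, in the order asked, and still so for the second after the job is handed in, with the robot touching nothing.
It also fails if it takes over 128 s, if anything falls off the work surface, if the arm or the gripper's body presses on something with over 40 N, if the wrist force passes 120 N, or if a joint passes its speed limit or range.

## Working session

There is one attempt and no reset: what is moved stays moved. The work goes in short steps, Python scripts to look and compute and a shell command to move; the robot and the scene stay as the last step left them, time stands still between calls to the robot, and variables do not carry over. Pictures are saved under pics/ and viewed, at most 14 in all, crops included, and the job is handed in when it is done.

```bash
mkdir -p pics; cat > h.py <<'E'
import numpy as np, cv2
from plant import get_obs, cams
def cap(n): 
    c=cams.capture(n); return c
def D(c): return np.array([c['k1'],0,0,0,0],float)
def proj(c,X):
    X=np.asarray(X,float).reshape(-1,3); r,_=cv2.Rodrigues(np.array(c['R'],float))
    return cv2.projectPoints(X,r,np.array(c['t'],float),np.array(c['K'],float),D(c))[0].reshape(-1,2)
def world(c,uv,z):
    uv=np.asarray(uv,float).reshape(-1,1,2)
    K=np.array(c['K'],float);R=np.array(c['R'],float);t=np.array(c['t'],float)
    # exact fixed point undistort
    p=(uv.reshape(-1,2)-K[:2,2])/[K[0,0],K[1,1]]; q=p.copy()
    for _ in range(50): q=p/(1+c['k1']*(q**2).sum(1,keepdims=True))
    d=np.c_[q,np.ones(len(q))]@R; o=-R.T@t
    return o+d*((np.broadcast_to(z,len(q))-o[2])/d[:,2])[:,None]
E
python3 - <<'E'
from h import *
import pickle
for n in('scene','top'):
    c=cap(n); cv2.imwrite(f'pics/{n}0.png',cv2.resize(c['color'][:,:,::-1],(800,500))); pickle.dump(c,open(n+'0.pkl','wb'))
    print(n,c['K'],c['k1'],-c['R'].T@c['t'],c['R'])
print(get_obs())
E
```

```text
scene [[401.10917313   0.         320.89674505]
 [  0.         401.10917313 199.90355254]
 [  0.           0.           1.        ]] -0.04112275843654139 [131.91247245 418.33199214 684.66917149] [[-0.56882411 -0.82229499 -0.0164342 ]
 [-0.63618792  0.4525724  -0.62485451]
 [ 0.5212524  -0.34497707 -0.78056823]]
top [[426.67265535   0.         323.93799778]
 [  0.         426.67265535 200.69813631]
 [  0.           0.           1.        ]] -0.022501735094467696 [423.07346837 130.95812259 857.20008513] [[-0.00192917 -0.99990429 -0.01369979]
 [-0.9869521   0.00410954 -0.1609617 ]
 [ 0.1610026   0.01321052 -0.98686557]]
{'time': 0.1, 'joint_positions': array([-1.33802763e+00,  3.42612249e-01,  1.52489178e+00, -1.36972505e-05,
        1.27541981e+00, -1.46008042e-01]), 'dq': array([ 0.00197431,  0.00039515, -0.00151558,  0.00183958,  0.00042949,
        0.0008487 ]), 'tau': array([ 1.21508619e-03, -4.32005489e+01, -2.44693565e+01,  7.18623935e-02,
        5.26643428e-02, -3.62215542e-05]), 'tool_pos': array([ 194.07089981, -487.44913769,  240.1460007 ]), 'tcp_rot': array([-3.14027372e+00, -1.80715372e-04,  3.78780611e-01]), 'contact_force': array([ 0.55033888, -0.28822625, -0.25927362]), 'moment': array([-0.00317713,  0.04873706,  0.02169171]), 'finger_force': 0.0, 'grip_width': 91.67464491586976}
```

View pics/top0.png

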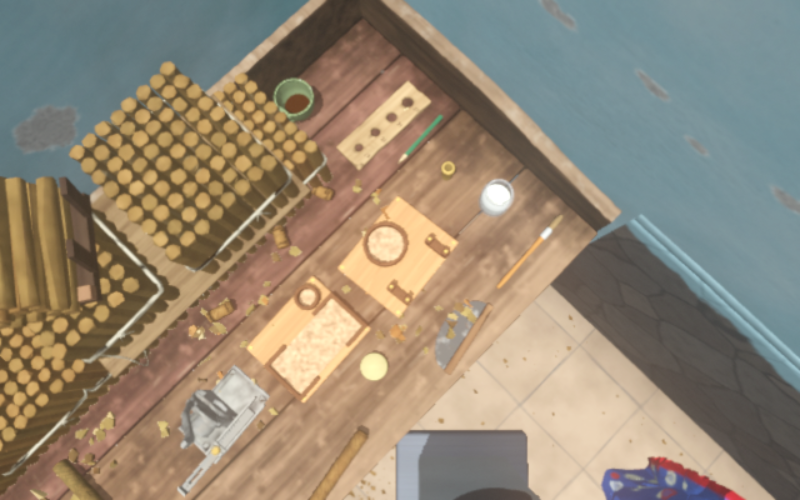

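View pics/scene0.png

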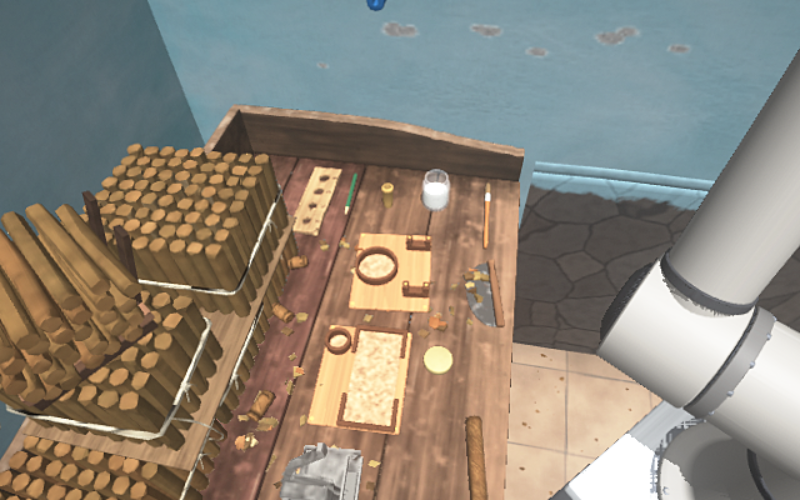

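Top view (800-px scale): jar (497,197), punch (448,168), brush (499,287)–(560,218), chaveta (463,335), lid (374,366), gumming tray centre (398,256), cutting tray (309,338), gauge (384,124), pencil (421,138). The scene view agrees. I'll enlarge the top view for accurate points.

```bash
python3 - <<'E'
from h import *
import pickle
c=pickle.load(open('top0.pkl','rb'))
a=c['color'][105:330,190:460,::-1]
a=cv2.resize(a,None,fx=2.6,fy=2.6,interpolation=cv2.INTER_CUBIC)
for u in range(200,460,20):
    x=int((u-190+.5)*2.6); cv2.line(a,(x,0),(x,6 if u%100 else 20),(255,255,255),1); cv2.putText(a,str(u),(x-8,18),0,.33,(255,255,255),1)
for v in range(120,330,20):
    y=int((v-105+.5)*2.6); cv2.line(a,(0,y),(6,y),(255,255,255),1); cv2.putText(a,str(v),(8,y+4),0,.33,(255,255,255),1)
cv2.imwrite('pics/topcrop.png',a)
E
```

```text
(no output)
```

View pics/topcrop.png

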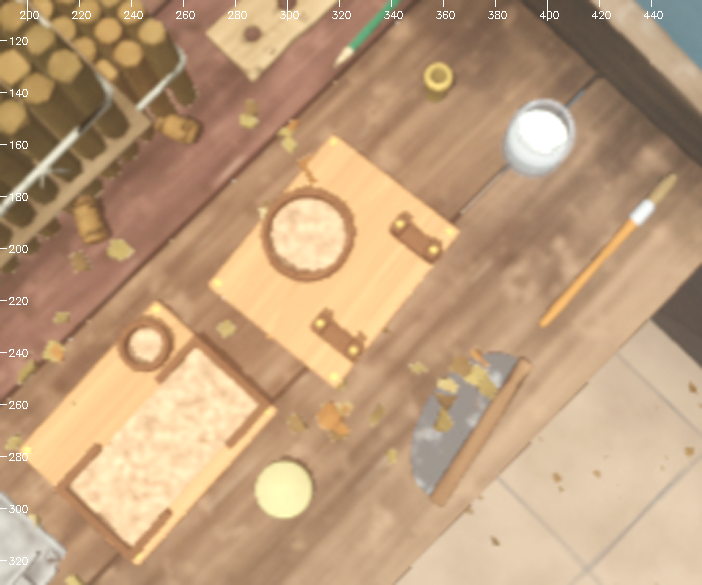

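```bash
cat > m.py <<'E'
from h import *
import pickle
c=pickle.load(open('top0.pkl','rb'))
px=lambda p:np.array(p,float).reshape(-1,2)/2.6+[189.5,104.5]
def fit(L,W):
    a=L-L.mean(0);b=W-W.mean(0); th=np.arctan2((a[:,0]*b[:,1]-a[:,1]*b[:,0]).sum(),(a*b).sum())
    R=np.array([[np.cos(th),-np.sin(th)],[np.sin(th),np.cos(th)]]); t=W.mean(0)-R@L.mean(0)
    return t,th,R,W-(L@R.T+t)
L=np.array([[78,64],[78,-64],[-78,-64],[-78,64.]])
T={}
for n,p in dict(gum=[(335,135),(459,231),(335,387),(210,282)],cut=[(157,302),(276,408),(137,564),(24,451)]).items():
    t,th,R,res=fit(L,world(c,px(p),8)[:,:2]); T[n]=(t,R); print(n,t.round(1),np.degrees(th).round(1),res.round(1).tolist())
print('collar jar',T['gum'][0]+T['gum'][1]@[0,26],world(c,px((308,234)),24)[0,:2])
print('brush rest',T['gum'][0]+T['gum'][1]@[0,-42])
print('nest',T['cut'][0]+T['cut'][1]@[0,-18])
print('punch collar',T['cut'][0]+T['cut'][1]@[46,43.5],world(c,px((147,345)),24)[0,:2])
for n,p,z in [('punch',(438,76),49),('jar rim',(547,127),65),('lid',(284,489),12)]: print(n,world(c,px(p),z)[0])
for n,p,z in [('brush',[(542,324),(674,177)],6),('chav back',[(437,500),(523,363)],11),('pencil',[(335,63)],5)]:
    w=world(c,px(p),z); d=w[-1]-w[0]; print(n,w.round(1).tolist(),w.mean(0).round(1),np.linalg.norm(d).round(1),np.degrees(np.arctan2(d[1],d[0])).round(1))
E
python3 m.py
```

```text
gum [555.8 153.7] -39.3 [[-3.0, -0.3], [0.6, 2.5], [1.2, 0.1], [1.2, -2.3]]
cut [423.9 295.1] -41.7 [[-3.1, 0.2], [0.9, 3.0], [2.2, 2.0], [0.0, -5.2]]
collar jar [572.26718981 173.83403322] [571.60150632 173.79693713]
brush rest [529.24147244 121.17676739]
nest [411.92134461 281.61653098]
punch collar [487.17974464 296.92741679] [487.23386178 294.80871083]
punch [688.24979265  74.52084598  49.        ]
jar rim [643.50326151  -3.92857281  65.        ]
lid [380.30592833 191.59850283  12.        ]
brush [[503.8, -5.3, 6.0], [619.0, -112.3, 6.0]] [561.4 -58.8   6. ] 157.1 -42.9
chav back [[372.1, 77.4, 11.0], [473.7, 10.7, 11.0]] [422.9  44.1  11. ] 121.6 -33.3
pencil [[714.0, 153.7, 5.0]] [714.  153.7   5. ] 0.0 0.0
```

```bash
cat >> m.py <<'E'
s=pickle.load(open('scene0.pkl','rb'))
a=cv2.resize(s['color'][125:360,195:425,::-1],None,fx=2.5,fy=2.5,interpolation=cv2.INTER_CUBIC)
def draw(P,col,closed=True):
    p=(((proj(s,P)-[194.5,124.5])*2.5)*8).round().astype(np.int32); cv2.polylines(a,[p],closed,col,1,cv2.LINE_AA,3)
an=np.linspace(0,2*np.pi,40)
circ=lambda x,y,z,d:np.c_[x+d/2*np.cos(an),y+d/2*np.sin(an),0*an+z]
draw(circ(643.5,-3.9,65,41),(0,0,255));draw(circ(643.5,-3.9,0,51),(0,0,255))
draw(circ(688.2,74.5,49,21),(0,255,0));draw(circ(688.2,74.5,0,15),(0,255,0))
draw(circ(380.3,191.6,12,42),(255,0,0))
for n in T:
    t,R=T[n]; draw(np.c_[L@R.T+t,[8]*4],(255,255,0))
t,R=T['gum'];p=t+R@[0,26];draw(circ(*p,24,60),(255,0,255))
t,R=T['cut'];p=t+R@[46,43.5];draw(circ(*p,24,28),(255,0,255))
draw(world(c,px([(542,324),(674,177)]),6),(0,255,255),False);draw(world(c,px([(437,500),(523,363)]),11),(0,255,255),False)
cv2.imwrite('pics/ov.png',a)
E
python3 m.py>/dev/null
```

```text
(no output)
```

View pics/ov.png

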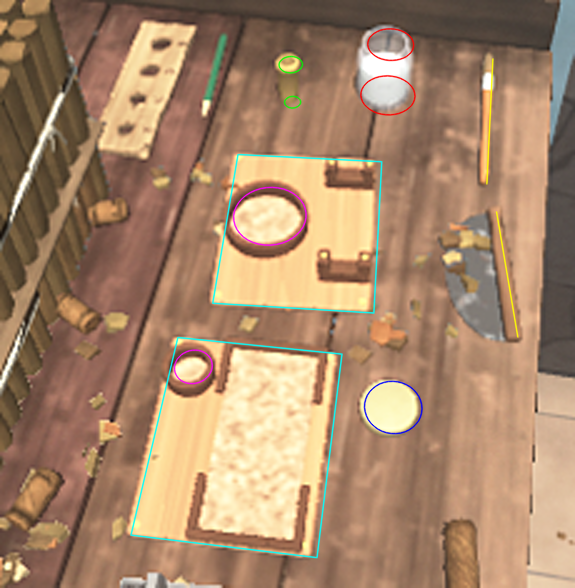

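```bash
python3 -m creep '[{"spin":10.2},{"spin":10.2},{"spin":10.2},{"spin":10.2},{"spin":10.2}]' && python3 -m creep '[{"spin":10},{"ty":-0.05},{"ty":-0.05},{"ty":-0.05},{"ty":-0.05}]' && python3 -m creep '[{"ty":-0.05},{"ty":-0.05},{"ty":-0.05},{"ty":-0.05},{}]'
```

```text
invalid input at $[0]: expected keys hand, tx, ty, tz, spin
```

The overlay fits everything to about 2 px, about 1.5 mm, shifted the same way throughout, so the estimates are good enough. Rows need every key.

```bash
python3 -m creep '[{"hand":1,"tx":0,"ty":0,"tz":0,"spin":10.2},{"hand":1,"tx":0,"ty":0,"tz":0,"spin":10.2},{"hand":1,"tx":0,"ty":0,"tz":0,"spin":10.2},{"hand":1,"tx":0,"ty":0,"tz":0,"spin":10.2},{"hand":1,"tx":0,"ty":0,"tz":0,"spin":10.2}]' && python3 -m creep '[{"hand":1,"tx":0,"ty":0,"tz":0,"spin":10},{"hand":1,"tx":0,"ty":-0.05,"tz":0,"spin":0},{"hand":1,"tx":0,"ty":-0.05,"tz":0,"spin":0},{"hand":1,"tx":0,"ty":-0.05,"tz":0,"spin":0},{"hand":1,"tx":0,"ty":-0.05,"tz":0,"spin":0}]' && python3 -m creep '[{"hand":1,"tx":0,"ty":-0.05,"tz":0,"spin":0},{"hand":1,"tx":0,"ty":-0.05,"tz":0,"spin":0},{"hand":1,"tx":0,"ty":-0.05,"tz":0,"spin":0},{"hand":1,"tx":0,"ty":-0.05,"tz":0,"spin":0},{"hand":1,"tx":0,"ty":0,"tz":0,"spin":0}]'
cat > go.py <<'E'
import sys; from h import *
# go.py X Y Z [yaw]: remaining move at present yaw (or after turning)
o=get_obs(); p=o['tool_pos']; y=o['tcp_rot'][2]
tgt=np.array(list(map(float,sys.argv[1:4])))
Y=np.radians(float(sys.argv[4])) if len(sys.argv)>4 else y
d=tgt-p; s=(np.degrees(y-Y)+180)%360-180
f=lambda a:(round(float(d[0]*np.cos(a)+d[1]*np.sin(a)),1),round(float(d[0]*np.sin(a)-d[1]*np.cos(a)),1))
print('t',round(o['time'],2),'pos',p.round(1),'yaw',np.degrees(y).round(1),'F',o['contact_force'].round(1),'w',round(o['grip_width'],1),'| now tx,ty',f(y),'tz',round(-d[2],1),'spin',round(float(s),1),'after-spin tx,ty',f(Y), 'q6',o['joint_positions'][5].round(2))
E
python3 go.py 644 -3.2 120 -39.3
```

```text
time: 0.72
tool_pos: [194.1, -487.5, 240.3]
tcp_rot: [-3.141, 0.001, -0.517]
contact_force: [-0.0, 0.3, -0.3]
grip_width: 91.9
finger_force: 0.0
time: 1.35
tool_pos: [321.5, -331.6, 240.5]
tcp_rot: [-3.141, 0.0, -0.686]
contact_force: [0.2, -0.2, 0.3]
grip_width: 92.1
finger_force: 0.0
time: 1.98
tool_pos: [448.7, -175.7, 240.3]
tcp_rot: [-3.141, 0.001, -0.681]
contact_force: [0.4, 0.5, 1.2]
grip_width: 91.7
finger_force: 0.0
t 1.98 pos [ 448.7 -175.7  240.3] yaw -39.0 F [0.4 0.5 1.2] w 91.7 | now tx,ty (43.1, -257.0) tz 120.3 spin 0.3 after-spin tx,ty (41.8, -257.2) q6 1.72
```

```bash
python3 -m creep '[{"hand":1,"tx":0.0086,"ty":-0.0514,"tz":0,"spin":0},{"hand":1,"tx":0.0086,"ty":-0.0514,"tz":0,"spin":0},{"hand":1,"tx":0.0086,"ty":-0.0514,"tz":0,"spin":0},{"hand":1,"tx":0.0086,"ty":-0.0514,"tz":0,"spin":0},{"hand":1,"tx":0.0086,"ty":-0.0514,"tz":0,"spin":0}]' && python3 -m creep '[{"hand":1,"tx":0,"ty":0,"tz":0.05,"spin":0},{"hand":1,"tx":0,"ty":0,"tz":0.05,"spin":0},{"hand":1,"tx":0,"ty":0,"tz":0.02,"spin":0},{"hand":1,"tx":0,"ty":0,"tz":0,"spin":0}]'; python3 go.py 644 -3.2 34
python3 - <<'E'
from h import *
a=[]
for n in('scene','top'):
    c=cap(n); u,v=proj(c,[644,-3,30])[0].astype(int); u0=max(u-50,0);v0=max(v-50,0)
    b=c['color'][v0:v0+100,u0:u0+100,::-1]; a.append(cv2.resize(b,(400,400),interpolation=cv2.INTER_CUBIC))
cv2.imwrite('pics/j.png',np.hstack(a))
E
```

```text
time: 2.6
tool_pos: [644.3, -6.9, 240.3]
tcp_rot: [3.141, 0.0, -0.687]
contact_force: [-1.0, -1.2, -0.5]
grip_width: 91.7
finger_force: 0.0
time: 3.1
tool_pos: [642.1, -7.7, 118.5]
tcp_rot: [3.139, 0.004, -0.687]
contact_force: [-0.1, 0.2, -0.2]
grip_width: 91.7
finger_force: 0.0
t 3.1 pos [642.1  -7.7 118.5] yaw -39.4 F [-0.1  0.2 -0.2] w 91.7 | now tx,ty (-1.4, -4.7) tz 84.5 spin 0.0 after-spin tx,ty (-1.4, -4.7) q6 2.13
```

View pics/j.png

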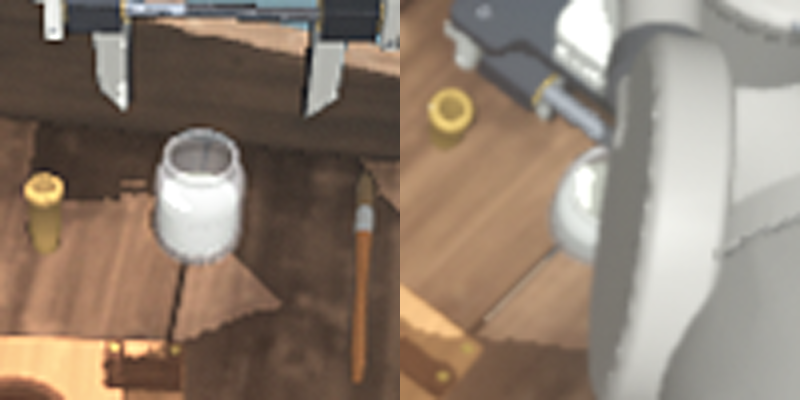

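The fingers straddle the jar (its rim is at (202,155) in the left crop). I'm correcting by 5 mm, going down and gripping.

```bash
python3 -m creep '[{"hand":1,"tx":-0.0014,"ty":-0.0047,"tz":0,"spin":0},{"hand":1,"tx":0,"ty":0,"tz":0.03,"spin":0},{"hand":1,"tx":0,"ty":0,"tz":0.03,"spin":0},{"hand":1,"tx":0,"ty":0,"tz":0.0225,"spin":0},{"hand":1,"tx":0,"ty":0,"tz":0.002,"spin":0}]' && python3 -m creep '[{"hand":0.4,"tx":0,"ty":0,"tz":0,"spin":0},{"hand":0.4,"tx":0,"ty":0,"tz":0,"spin":0},{"hand":0.4,"tx":0,"ty":0,"tz":0,"spin":0},{"hand":0.4,"tx":0,"ty":0,"tz":0,"spin":0}]' ; python3 go.py 572.1 174.4 42 50.7
```

```text
time: 3.82
tool_pos: [645.0, -1.8, 35.6]
tcp_rot: [3.141, 0.001, -0.686]
contact_force: [-0.6, -0.0, -0.6]
grip_width: 91.7
finger_force: 0.0
time: 4.32
tool_pos: [645.7, -2.1, 36.7]
tcp_rot: [-3.141, -0.001, -0.686]
contact_force: [0.5, 0.0, -0.5]
grip_width: 56.3
finger_force: 0.0
t 4.33 pos [645.7  -2.1  36.7] yaw -39.3 F [ 0.5  0.  -0.5] w 56.3 | now tx,ty (-168.7, -90.0) tz -5.3 spin -90.0 after-spin tx,ty (90.0, -168.7) q6 2.13
```

```bash
python3 -m creep '[{"hand":0.4,"tx":0,"ty":0,"tz":0.001,"spin":0},{"hand":0,"tx":0,"ty":0,"tz":0,"spin":0},{"hand":0,"tx":0,"ty":0,"tz":0,"spin":0},{"hand":0,"tx":0,"ty":0,"tz":0,"spin":0},{"hand":0,"tx":0,"ty":0,"tz":0,"spin":0}]'; python3 - <<'E'
from plant import get_obs
for _ in range(3): print(get_obs()['tool_pos'])
E
```

```text
time: 4.95
tool_pos: [645.7, -2.1, 36.0]
tcp_rot: [-3.141, -0.001, -0.686]
contact_force: [-1.4, 0.6, 4.8]
grip_width: 50.4
finger_force: 30.0
[645.71166791  -2.11429571  36.0427042 ]
[645.71166791  -2.11429571  36.0427042 ]
[645.71166791  -2.11429571  36.0427042 ]
```

```bash
python3 -m creep '[{"hand":0,"tx":0,"ty":0,"tz":-0.01,"spin":0},{"hand":0,"tx":0,"ty":0,"tz":-0.02,"spin":0},{"hand":0,"tx":0,"ty":0,"tz":-0.025,"spin":0},{"hand":0,"tx":-0.01,"ty":0,"tz":-0.02,"spin":0},{"hand":0,"tx":-0.02,"ty":0,"tz":0,"spin":0}]' && python3 -m creep '[{"hand":0,"tx":-0.03,"ty":0,"tz":0,"spin":0},{"hand":0,"tx":-0.03,"ty":0,"tz":0,"spin":0},{"hand":0,"tx":-0.03,"ty":0,"tz":0,"spin":0},{"hand":0,"tx":-0.03,"ty":0,"tz":0,"spin":0},{"hand":0,"tx":-0.02,"ty":0,"tz":0,"spin":0}]' && python3 -m creep '[{"hand":0,"tx":0,"ty":0,"tz":0,"spin":-6},{"hand":0,"tx":0,"ty":0,"tz":0,"spin":-10},{"hand":0,"tx":0,"ty":0,"tz":0,"spin":-10},{"hand":0,"tx":0,"ty":0,"tz":0,"spin":-10},{"hand":0,"tx":0,"ty":0,"tz":0,"spin":-10}]' && python3 -m creep '[{"hand":0,"tx":0,"ty":0,"tz":0,"spin":-10},{"hand":0,"tx":0,"ty":0,"tz":0,"spin":-10},{"hand":0,"tx":0,"ty":0,"tz":0,"spin":-10},{"hand":0,"tx":0,"ty":0,"tz":0,"spin":-10},{"hand":0,"tx":0,"ty":0,"tz":0,"spin":-4}]'; python3 go.py 572.1 174.4 44 50.7
```

```text
time: 5.58
tool_pos: [622.9, 17.0, 112.4]
tcp_rot: [-3.14, -0.003, -0.686]
contact_force: [0.2, -0.5, -1.7]
grip_width: 49.9
finger_force: 30.0
time: 6.2
tool_pos: [512.3, 106.6, 110.5]
tcp_rot: [3.141, 0.0, -0.685]
contact_force: [0.5, -0.3, -1.6]
grip_width: 50.1
finger_force: 30.0
time: 6.82
tool_pos: [513.8, 105.7, 110.4]
tcp_rot: [3.141, -0.0, 0.123]
contact_force: [-0.2, 0.3, -1.2]
grip_width: 50.0
finger_force: 30.0
time: 7.45
tool_pos: [513.8, 105.7, 110.4]
tcp_rot: [3.141, -0.0, 0.888]
contact_force: [-0.3, 0.4, -1.7]
grip_width: 50.1
finger_force: 30.0
t 7.45 pos [513.8 105.7 110.4] yaw 50.9 F [-0.3  0.4 -1.7] w 50.1 | now tx,ty (90.1, 1.9) tz 66.4 spin 0.2 after-spin tx,ty (90.1, 1.6) q6 0.74
```

```bash
python3 -m creep '[{"hand":0,"tx":0.015,"ty":0,"tz":0,"spin":0},{"hand":0,"tx":0.025,"ty":0.002,"tz":0,"spin":0},{"hand":0,"tx":0.025,"ty":0,"tz":0,"spin":0},{"hand":0,"tx":0.025,"ty":0,"tz":0.02,"spin":0},{"hand":0,"tx":0,"ty":0,"tz":0.015,"spin":0}]' && python3 -m creep '[{"hand":0,"tx":0,"ty":0,"tz":0,"spin":0}]'; python3 go.py 572.1 174.4 44
cat > look.py <<'E'
import sys; from h import *
# look.py name x y z half
X=np.array(list(map(float,sys.argv[2:5]))); hf=int(sys.argv[5]); a=[]
for n in('scene','top'):
    c=cap(n); u,v=proj(c,X)[0].astype(int); u0=max(u-hf,0);v0=max(v-hf,0)
    b=c['color'][v0:v0+2*hf,u0:u0+2*hf,::-1]; a.append(cv2.resize(b,(400,400),interpolation=cv2.INTER_CUBIC)); print(n,u0,v0,400/2/hf)
cv2.imwrite(f'pics/{sys.argv[1]}.png',np.hstack(a))
E
python3 look.py j2 572 174 40 45
```

```text
time: 8.07
tool_pos: [573.3, 175.7, 74.3]
tcp_rot: [3.141, -0.001, 0.885]
contact_force: [0.1, -0.8, -1.3]
grip_width: 49.8
finger_force: 30.0
time: 8.2
tool_pos: [571.0, 173.8, 73.5]
tcp_rot: [-3.139, 0.003, 0.885]
contact_force: [-0.8, 0.3, -0.9]
grip_width: 50.3
finger_force: 30.0
t 8.2 pos [571.  173.8  73.5] yaw 50.7 F [-0.8  0.3 -0.9] w 50.3 | now tx,ty (1.1, 0.5) tz 29.5 spin 0.0 after-spin tx,ty (1.1, 0.5) q6 0.85
scene 256 160 4.444444444444445
top 262 147 4.444444444444445
```

View pics/j2.png

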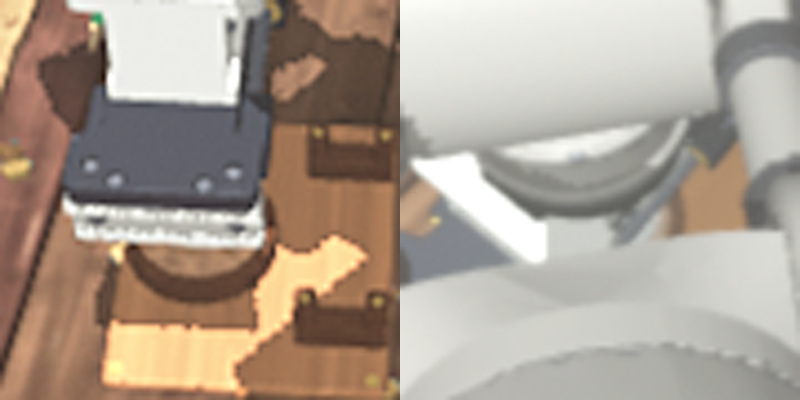

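The hand hides the jar, and only the collar's front rim shows (at (200,280) in the left crop). I'll lower gently and watch the force.

```bash
python3 -m creep '[{"hand":0,"tx":0.0005,"ty":0,"tz":0.01,"spin":0},{"hand":0,"tx":0,"ty":0,"tz":0.006,"spin":0},{"hand":0,"tx":0,"ty":0,"tz":0.004,"spin":0},{"hand":0,"tx":0,"ty":0,"tz":0,"spin":0}]' ; python3 -m creep '[{"hand":0,"tx":0,"ty":0,"tz":0.004,"spin":0},{"hand":0,"tx":0,"ty":0,"tz":0.003,"spin":0},{"hand":0,"tx":0,"ty":0,"tz":0,"spin":0}]'; python3 go.py 572.1 174.4 44
```

```text
time: 8.8
tool_pos: [572.5, 174.3, 54.8]
tcp_rot: [-3.141, 0.001, 0.885]
contact_force: [0.7, 0.3, -1.1]
grip_width: 49.9
finger_force: 30.0
time: 9.18
tool_pos: [572.6, 174.3, 47.9]
tcp_rot: [-3.141, 0.001, 0.885]
contact_force: [0.5, -1.1, -1.5]
grip_width: 50.4
finger_force: 30.0
t 9.18 pos [572.6 174.3  47.9] yaw 50.7 F [ 0.5 -1.1 -1.5] w 50.4 | now tx,ty (-0.2, -0.4) tz 3.9 spin 0.0 after-spin tx,ty (-0.2, -0.4) q6 0.85
```

```bash
python3 -m creep '[{"hand":0,"tx":0,"ty":0,"tz":0.002,"spin":0},{"hand":0,"tx":0,"ty":0,"tz":0.001,"spin":0},{"hand":0,"tx":0,"ty":0,"tz":0,"spin":0}]' ; python3 -m creep '[{"hand":0,"tx":0,"ty":0,"tz":0.0007,"spin":0},{"hand":0,"tx":0,"ty":0,"tz":0,"spin":0}]'
```

```text
time: 9.55
tool_pos: [572.7, 174.4, 45.1]
tcp_rot: [-3.142, 0.0, 0.885]
contact_force: [-0.1, -1.0, -1.5]
grip_width: 50.2
finger_force: 30.0
time: 9.8
tool_pos: [572.7, 174.4, 44.5]
tcp_rot: [3.142, 0.0, 0.885]
contact_force: [-0.2, 0.5, -1.4]
grip_width: 50.1
finger_force: 30.0
```

```bash
python3 -m creep '[{"hand":0,"tx":0,"ty":0,"tz":0.0007,"spin":0},{"hand":0,"tx":0,"ty":0,"tz":0,"spin":0},{"hand":0.65,"tx":0,"ty":0,"tz":0,"spin":0},{"hand":0.75,"tx":0,"ty":0,"tz":0,"spin":0},{"hand":0.75,"tx":0,"ty":0,"tz":0,"spin":0}]'; python3 -m creep '[{"hand":0.85,"tx":0,"ty":0,"tz":-0.02,"spin":0},{"hand":0.85,"tx":0,"ty":0,"tz":-0.04,"spin":0},{"hand":0.85,"tx":0,"ty":0,"tz":-0.04,"spin":0},{"hand":0.85,"tx":0,"ty":0,"tz":0,"spin":0}]'; python3 go.py 380.8 192.2 60
```

```text
time: 10.42
tool_pos: [572.8, 174.4, 43.8]
tcp_rot: [3.142, 0.0, 0.885]
contact_force: [-0.1, -0.3, -0.4]
grip_width: 68.2
finger_force: 0.0
time: 10.92
tool_pos: [574.7, 174.7, 147.3]
tcp_rot: [3.137, -0.005, 0.885]
contact_force: [-0.4, -0.0, -1.6]
grip_width: 78.0
finger_force: 0.0
t 10.93 pos [574.7 174.7 147.3] yaw 50.7 F [-0.4 -0.  -1.6] w 78.0 | now tx,ty (-109.3, -161.1) tz 87.3 spin 0.0 after-spin tx,ty (-109.3, -161.1) q6 0.85
```

```bash
python3 -m creep '[{"hand":0.8,"tx":-0.0218,"ty":-0.0322,"tz":0,"spin":0},{"hand":0.8,"tx":-0.0218,"ty":-0.0322,"tz":0,"spin":0},{"hand":0.8,"tx":-0.0218,"ty":-0.0322,"tz":0,"spin":0},{"hand":0.8,"tx":-0.0218,"ty":-0.0322,"tz":0,"spin":0},{"hand":0.8,"tx":-0.0218,"ty":-0.0322,"tz":0,"spin":0}]'; python3 -m creep '[{"hand":0.75,"tx":0,"ty":0,"tz":0.04,"spin":0},{"hand":0.75,"tx":0,"ty":0,"tz":0.04,"spin":0},{"hand":0.75,"tx":0,"ty":0,"tz":0,"spin":0}]'; python3 go.py 380.8 192.2 17; python3 look.py l1 480 180 40 75
```

```text
time: 11.55
tool_pos: [377.2, 191.8, 142.8]
tcp_rot: [-3.141, 0.002, 0.885]
contact_force: [-0.4, 0.3, -0.3]
grip_width: 73.3
finger_force: 0.0
time: 11.92
tool_pos: [376.6, 191.2, 61.4]
tcp_rot: [-3.138, 0.006, 0.885]
contact_force: [-0.8, -0.4, 0.2]
grip_width: 68.9
finger_force: 0.0
t 11.93 pos [376.6 191.2  61.4] yaw 50.7 F [-0.8 -0.4  0.2] w 68.9 | now tx,ty (3.4, 2.6) tz 44.4 spin 0.0 after-spin tx,ty (3.4, 2.6) q6 0.97
scene 250 163 2.6666666666666665
top 229 165 2.6666666666666665
```

View pics/l1.png

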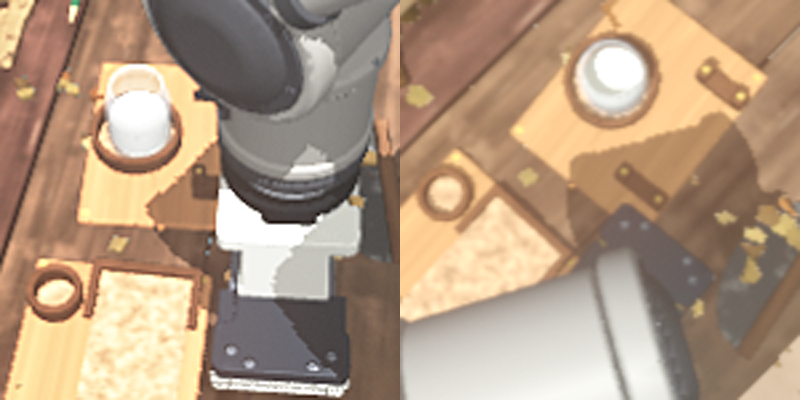

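The jar stands upright in its collar. Its rim centre is at crop (217,69) in the top view and (139,85) in the scene view. I'll locate the rim and set down over the lid.

```bash
python3 - <<'E'
from h import *
import pickle
for n,p in(('top',(310.2,190.7)),('scene',(301.9,194.7))):
    c=pickle.load(open(n+'0.pkl','rb')); print(n,world(c,[p],73)[0])
E
python3 -m creep '[{"hand":0.75,"tx":0.0034,"ty":0.0026,"tz":0.02,"spin":0},{"hand":0.75,"tx":0,"ty":0,"tz":0.015,"spin":0},{"hand":0.75,"tx":0,"ty":0,"tz":0.008,"spin":0},{"hand":0.75,"tx":0,"ty":0,"tz":0,"spin":0}]'; python3 go.py 380.8 192.2 17;
```

```text
top [570.06728954 167.11771316  73.        ]
scene [572.9779333  171.10606059  73.        ]
time: 12.52
tool_pos: [383.6, 193.0, 21.3]
tcp_rot: [3.141, -0.0, 0.885]
contact_force: [-1.0, 0.2, 0.1]
grip_width: 68.9
finger_force: 0.0
t 12.53 pos [383.6 193.   21.3] yaw 50.7 F [-1.   0.2  0.1] w 68.9 | now tx,ty (-2.4, -1.6) tz 4.3 spin 0.0 after-spin tx,ty (-2.4, -1.6) q6 0.97
```

```bash
python3 -m creep '[{"hand":0.75,"tx":-0.002,"ty":-0.0015,"tz":0.004,"spin":0},{"hand":0.75,"tx":0,"ty":0,"tz":0,"spin":0},{"hand":0.75,"tx":0,"ty":0,"tz":0,"spin":0},{"hand":0.75,"tx":0,"ty":0,"tz":0,"spin":0}]'; python3 go.py 380.8 192.2 17
python3 - <<'E'
from h import *
A=np.linspace(0,2*np.pi,60);o=[]
for n in('scene','top'):
    c=cap(n); u,v=proj(c,[572,174,50])[0].astype(int); u0,v0=u-25,v-25
    b=c['color'][v0:v0+50,u0:u0+50,::-1]; a=cv2.resize(b,(400,400),interpolation=cv2.INTER_CUBIC)
    for (x,y,z,d),col in (((572.4,174.0,73,41),(0,0,255)),((570,170,73,41),(0,200,0)),((571.8,174,24,60),(255,0,255))):
        P=np.c_[x+d/2*np.cos(A),y+d/2*np.sin(A),0*A+z]; cv2.polylines(a,[(((proj(c,P)-[u0-.5,v0-.5])*8)*8).round().astype(np.int32)],True,col,1,cv2.LINE_AA,3)
    o.append(a)
cv2.imwrite('pics/rim.png',np.hstack(o))
E
```

```text
time: 13.02
tool_pos: [381.0, 192.4, 16.9]
tcp_rot: [3.141, -0.0, 0.885]
contact_force: [0.8, 0.7, 0.4]
grip_width: 68.9
finger_force: 0.0
t 13.03 pos [381.  192.4  16.9] yaw 50.7 F [0.8 0.7 0.4] w 68.9 | now tx,ty (-0.3, -0.0) tz -0.1 spin 0.0 after-spin tx,ty (-0.3, -0.0) q6 0.97
```

View pics/rim.png

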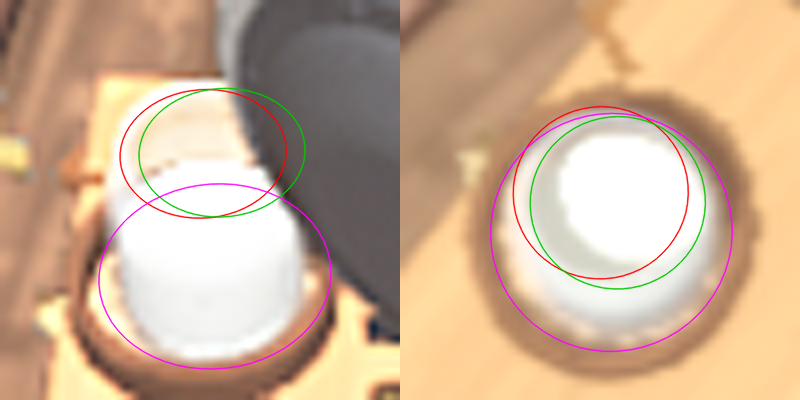

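The scene view supports the red candidate (572.4,174) and the top view is within 2 mm of it, so I'll use (572.3,173.8). Gripping the lid.

```bash
python3 -m creep '[{"hand":0.3,"tx":0,"ty":0,"tz":0,"spin":0},{"hand":0.3,"tx":0,"ty":0,"tz":0,"spin":0},{"hand":0,"tx":0,"ty":0,"tz":0,"spin":0},{"hand":0,"tx":0,"ty":0,"tz":0,"spin":0},{"hand":0,"tx":0,"ty":0,"tz":0,"spin":0}]';python3 -m creep '[{"hand":0,"tx":0,"ty":0,"tz":-0.02,"spin":0},{"hand":0,"tx":0,"ty":0,"tz":-0.04,"spin":0},{"hand":0,"tx":0,"ty":0,"tz":-0.04,"spin":0},{"hand":0,"tx":0,"ty":0,"tz":-0.03,"spin":0},{"hand":0,"tx":0,"ty":0,"tz":0,"spin":0}]'; python3 go.py 572.3 173.8 92
```

```text
time: 13.75
tool_pos: [380.9, 192.4, 16.8]
tcp_rot: [3.141, 0.0, 0.885]
contact_force: [-0.4, 0.8, -1.2]
grip_width: 40.6
finger_force: 30.0
time: 14.38
tool_pos: [382.1, 192.8, 148.6]
tcp_rot: [3.139, -0.004, 0.885]
contact_force: [-0.2, 0.5, -0.6]
grip_width: 40.3
finger_force: 30.0
t 14.38 pos [382.1 192.8 148.6] yaw 50.7 F [-0.2  0.5 -0.6] w 40.3 | now tx,ty (105.8, 159.2) tz 56.6 spin 0.0 after-spin tx,ty (105.8, 159.2) q6 0.97
```

```bash
python3 -m creep '[{"hand":0,"tx":0.021,"ty":0.0316,"tz":0,"spin":0},{"hand":0,"tx":0.021,"ty":0.0316,"tz":0,"spin":0},{"hand":0,"tx":0.021,"ty":0.0316,"tz":0,"spin":0},{"hand":0,"tx":0.021,"ty":0.0316,"tz":0,"spin":0},{"hand":0,"tx":0.021,"ty":0.0316,"tz":0,"spin":0}]';python3 -m creep '[{"hand":0,"tx":0,"ty":0,"tz":0.025,"spin":0},{"hand":0,"tx":0,"ty":0,"tz":0.02,"spin":0},{"hand":0,"tx":0,"ty":0,"tz":0,"spin":0},{"hand":0,"tx":0,"ty":0,"tz":0,"spin":0}]'; python3 go.py 572.3 173.8 90.5
```

```text
time: 15.0
tool_pos: [570.1, 173.2, 144.7]
tcp_rot: [-3.14, 0.002, 0.885]
contact_force: [0.6, -0.0, -0.6]
grip_width: 40.2
finger_force: 30.0
time: 15.5
tool_pos: [569.7, 173.6, 101.7]
tcp_rot: [-3.142, 0.0, 0.885]
contact_force: [0.2, -0.4, -0.5]
grip_width: 40.6
finger_force: 30.0
t 15.5 pos [569.7 173.6 101.7] yaw 50.7 F [ 0.2 -0.4 -0.5] w 40.6 | now tx,ty (1.8, 1.9) tz 11.2 spin 0.0 after-spin tx,ty (1.8, 1.9) q6 0.85
```

```bash
python3 -m creep '[{"hand":0,"tx":0.0018,"ty":0.0019,"tz":0.005,"spin":0},{"hand":0,"tx":0,"ty":0,"tz":0.003,"spin":0},{"hand":0,"tx":0,"ty":0,"tz":0.002,"spin":0},{"hand":0,"tx":0,"ty":0,"tz":0,"spin":0},{"hand":0,"tx":0,"ty":0,"tz":0,"spin":0}]'; python3 go.py 572.3 173.8 90;  python3 - <<'E'
from h import *
o=[]
for n in('scene','top'):
    c=cap(n); u,v=proj(c,[572,174,60])[0].astype(int); u0,v0=u-30,v-30
    o.append(cv2.resize(c['color'][v0:v0+60,u0:u0+60,::-1],(390,390),interpolation=cv2.INTER_CUBIC))
cv2.imwrite('pics/lidon.png',np.hstack(o))
E
```

```text
time: 16.12
tool_pos: [572.3, 173.8, 91.9]
tcp_rot: [3.141, -0.0, 0.885]
contact_force: [0.2, 0.0, -0.6]
grip_width: 40.5
finger_force: 30.0
t 16.12 pos [572.3 173.8  91.9] yaw 50.7 F [ 0.2  0.  -0.6] w 40.5 | now tx,ty (0.0, -0.0) tz 1.9 spin 0.0 after-spin tx,ty (0.0, -0.0) q6 0.85
```

View pics/lidon.png

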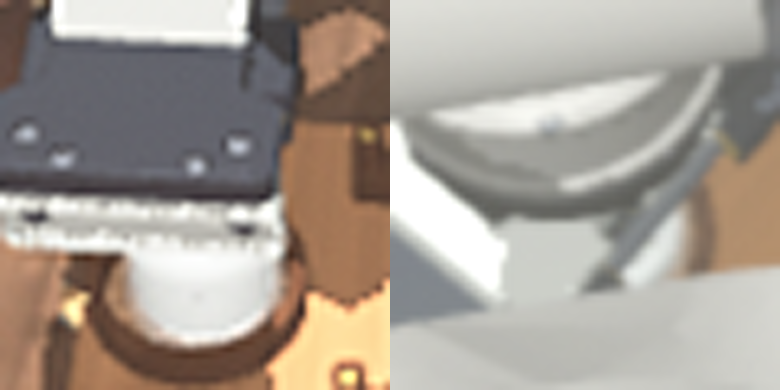

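The jar is still upright in the collar (about (205,290) on the left) and the lid is hidden behind the hand. I'll lower to contact and release.

```bash
python3 -m creep '[{"hand":0,"tx":0,"ty":0,"tz":0.001,"spin":0},{"hand":0,"tx":0,"ty":0,"tz":0.0008,"spin":0},{"hand":0,"tx":0,"ty":0,"tz":0,"spin":0}]'; python3 -m creep '[{"hand":0,"tx":0,"ty":0,"tz":0.0004,"spin":0},{"hand":0,"tx":0,"ty":0,"tz":0,"spin":0}]'
```

```text
time: 16.6
tool_pos: [572.2, 173.7, 89.9]
tcp_rot: [-3.142, 0.0, 0.885]
contact_force: [0.0, 0.1, 0.7]
grip_width: 40.2
finger_force: 30.0
time: 16.85
tool_pos: [572.3, 173.7, 89.7]
tcp_rot: [3.141, -0.0, 0.885]
contact_force: [-0.0, 0.7, 1.1]
grip_width: 39.8
finger_force: 30.0
```

```bash
python3 -m creep '[{"hand":0.52,"tx":0,"ty":0,"tz":0,"spin":0},{"hand":0.6,"tx":0,"ty":0,"tz":0,"spin":0},{"hand":0.65,"tx":0,"ty":0,"tz":0,"spin":0},{"hand":0.65,"tx":0,"ty":0,"tz":-0.02,"spin":0},{"hand":0.65,"tx":0,"ty":0,"tz":-0.04,"spin":0}]'; python3 -m creep '[{"hand":0.4,"tx":-0.04,"ty":0,"tz":-0.01,"spin":0},{"hand":0.4,"tx":-0.05,"ty":0,"tz":0,"spin":0},{"hand":0.4,"tx":-0.05,"ty":0,"tz":0,"spin":0},{"hand":0.4,"tx":-0.04,"ty":0,"tz":0,"spin":0},{"hand":0.4,"tx":0,"ty":0,"tz":0,"spin":0}]'; python3 go.py 561.4 -58.8 80 137.1;python3 look.py lid2 560 90 30 70
```

```text
time: 17.48
tool_pos: [571.1, 173.5, 148.6]
tcp_rot: [-3.139, 0.003, 0.885]
contact_force: [-0.3, 0.3, 0.0]
grip_width: 59.6
finger_force: 0.0
time: 18.1
tool_pos: [456.8, 33.0, 159.9]
tcp_rot: [-3.141, 0.001, 0.882]
contact_force: [0.3, 0.4, 0.5]
grip_width: 36.5
finger_force: 0.0
t 18.1 pos [456.8  33.  159.9] yaw 50.5 F [0.3 0.4 0.5] w 36.5 | now tx,ty (-4.5, 139.1) tz 79.9 spin -86.6 after-spin tx,ty (-139.1, 3.9) q6 0.59
scene 268 124 2.857142857142857
top 280 129 2.857142857142857
```

View pics/lid2.png

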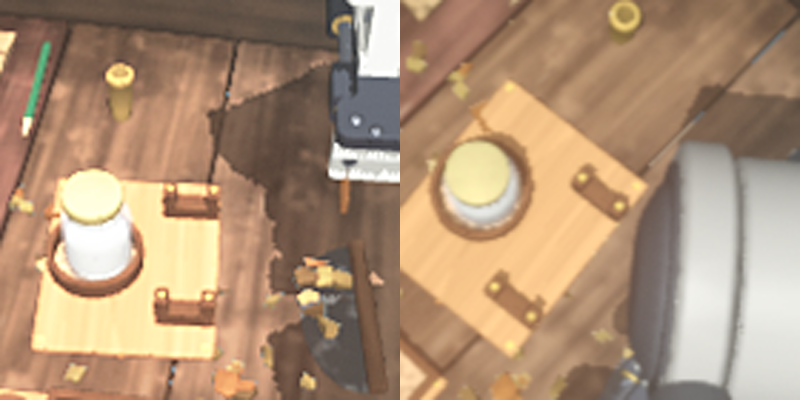

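The lid sits square on the jar (lid (92,196) and jar axis about (97,240) on the left). Next, the brush.

```bash
python3 -m creep '[{"hand":0.4,"tx":0,"ty":0,"tz":0,"spin":-9.6},{"hand":0.4,"tx":0,"ty":0,"tz":0,"spin":-9.6},{"hand":0.4,"tx":0,"ty":0,"tz":0,"spin":-9.6},{"hand":0.4,"tx":0,"ty":0,"tz":0,"spin":-9.6},{"hand":0.4,"tx":0,"ty":0,"tz":0,"spin":-9.6}]';python3 -m creep '[{"hand":0.4,"tx":0,"ty":0,"tz":0,"spin":-9.6},{"hand":0.4,"tx":0,"ty":0,"tz":0,"spin":-9.6},{"hand":0.4,"tx":0,"ty":0,"tz":0,"spin":-9.6},{"hand":0.4,"tx":0,"ty":0,"tz":0,"spin":-9.8},{"hand":0.4,"tx":-0.04,"ty":0,"tz":0,"spin":0}]';python3 -m creep '[{"hand":0.4,"tx":-0.05,"ty":0.002,"tz":0.03,"spin":0},{"hand":0.4,"tx":-0.049,"ty":0.002,"tz":0.03,"spin":0},{"hand":0.4,"tx":0,"ty":0,"tz":0.03,"spin":0},{"hand":0.4,"tx":0,"ty":0,"tz":0,"spin":0},{"hand":0.4,"tx":0,"ty":0,"tz":0,"spin":0}]'; python3 go.py 561.9 -58.2 17 137.1;python3 look.py b1 561 -58 10 50
```

```text
time: 18.82
tool_pos: [459.2, 35.4, 159.5]
tcp_rot: [3.141, -0.0, 1.73]
contact_force: [0.3, 0.3, 0.4]
grip_width: 36.7
finger_force: 0.0
time: 19.45
tool_pos: [487.7, 9.3, 159.6]
tcp_rot: [3.142, -0.001, 2.402]
contact_force: [0.9, -0.1, 0.4]
grip_width: 37.1
finger_force: 0.0
time: 20.08
tool_pos: [563.8, -56.1, 70.5]
tcp_rot: [3.141, 0.001, 2.398]
contact_force: [0.6, 0.7, -0.0]
grip_width: 36.4
finger_force: 0.0
t 20.07 pos [563.8 -56.1  70.5] yaw 137.4 F [ 0.6  0.7 -0. ] w 36.4 | now tx,ty (-0.0, -2.8) tz 53.5 spin 0.3 after-spin tx,ty (-0.0, -2.8) q6 -1.06
scene 340 120 4.0
top 373 150 4.0
```

View pics/b1.png

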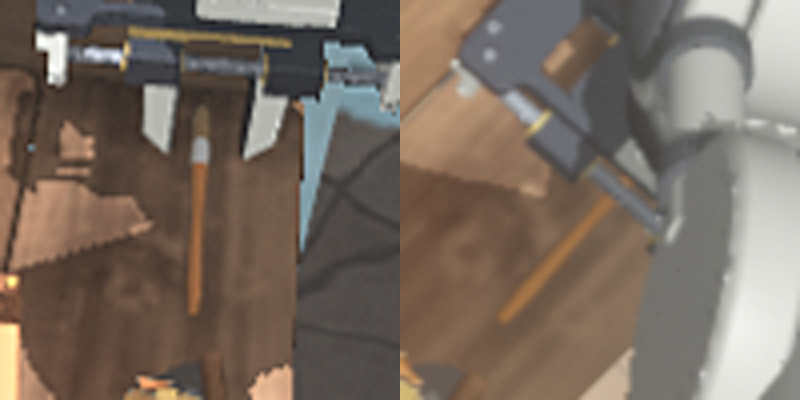

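The brush lies under the open fingers, from tip (204,105) to handle end (194,312) in the left crop. I'm going down to grip.

```bash
python3 - <<'E'
from h import *
import pickle
c=pickle.load(open('scene0.pkl','rb')); w=world(c,[(390.8,145.5),(388.4,198.0)],5);print(w,w.mean(0),np.linalg.norm(w[0]-w[1]))
E
python3 -m creep '[{"hand":0.4,"tx":0,"ty":-0.0028,"tz":0.03,"spin":0},{"hand":0.4,"tx":0,"ty":0,"tz":0.018,"spin":0},{"hand":0.4,"tx":0,"ty":0,"tz":0.005,"spin":0},{"hand":0.4,"tx":0,"ty":0,"tz":0,"spin":0},{"hand":0.4,"tx":0,"ty":0,"tz":0,"spin":0}]'; python3 go.py 561.9 -58.2 17 137.1
```

```text
[[ 626.57811222 -116.90502203    5.        ]
 [ 505.06187104   -4.67077352    5.        ]] [565.81999163 -60.78789777   5.        ] 165.41681719364794
time: 20.8
tool_pos: [562.0, -59.0, 17.8]
tcp_rot: [3.141, 0.002, 2.397]
contact_force: [0.1, 0.2, -0.7]
grip_width: 37.0
finger_force: 0.0
t 20.8 pos [562.  -59.   17.8] yaw 137.3 F [ 0.1  0.2 -0.7] w 37.0 | now tx,ty (0.6, 0.6) tz 0.8 spin 0.2 after-spin tx,ty (0.6, 0.6) q6 -1.07
```

```bash
python3 -m creep '[{"hand":0.4,"tx":-0.0015,"ty":0,"tz":0.0008,"spin":0},{"hand":0.1,"tx":0,"ty":0,"tz":0,"spin":0},{"hand":0,"tx":0,"ty":0,"tz":0,"spin":0},{"hand":0,"tx":0,"ty":0,"tz":0,"spin":0},{"hand":0,"tx":0,"ty":0,"tz":0,"spin":0}]';python3 -m creep '[{"hand":0,"tx":0,"ty":0,"tz":0,"spin":0},{"hand":0,"tx":0,"ty":0,"tz":-0.03,"spin":0},{"hand":0,"tx":0,"ty":0,"tz":-0.04,"spin":0},{"hand":0,"tx":0,"ty":0,"tz":-0.03,"spin":-3.4},{"hand":0,"tx":0,"ty":0,"tz":0,"spin":0}]'; python3 go.py 529.6 121.8 40 140.7
```

```text
time: 21.42
tool_pos: [562.3, -60.0, 15.8]
tcp_rot: [-3.142, 0.0, 2.396]
contact_force: [0.2, 0.4, 0.3]
grip_width: 10.4
finger_force: 30.0
time: 22.05
tool_pos: [563.7, -60.2, 118.2]
tcp_rot: [3.139, 0.005, 2.456]
contact_force: [-0.9, -0.4, -0.3]
grip_width: 10.5
finger_force: 30.0
t 22.05 pos [563.7 -60.2 118.2] yaw 140.7 F [-0.9 -0.4 -0.3] w 10.5 | now tx,ty (141.7, 119.3) tz 78.2 spin 0.0 after-spin tx,ty (141.7, 119.3) q6 -1.13
```

```bash
python3 -m creep '[{"hand":0,"tx":0.028,"ty":0.024,"tz":0,"spin":0},{"hand":0,"tx":0.028,"ty":0.024,"tz":0,"spin":0},{"hand":0,"tx":0.028,"ty":0.024,"tz":0,"spin":0},{"hand":0,"tx":0.029,"ty":0.024,"tz":0,"spin":0},{"hand":0,"tx":0.029,"ty":0.0235,"tz":0,"spin":0}]';python3 -m creep '[{"hand":0,"tx":0,"ty":0,"tz":0.03,"spin":0},{"hand":0,"tx":0,"ty":0,"tz":0.025,"spin":0},{"hand":0,"tx":0,"ty":0,"tz":0,"spin":0},{"hand":0,"tx":0,"ty":0,"tz":0,"spin":0}]'; python3 go.py 529.6 121.8 39 140.7;python3 look.py b2 529 121 30 45
```

```text
time: 22.68
tool_pos: [527.1, 123.5, 114.5]
tcp_rot: [-3.14, -0.001, 2.455]
contact_force: [0.2, 0.3, -1.1]
grip_width: 10.2
finger_force: 30.0
time: 23.18
tool_pos: [528.3, 122.4, 61.0]
tcp_rot: [-3.141, 0.0, 2.455]
contact_force: [0.3, 0.7, -0.3]
grip_width: 10.4
finger_force: 30.0
t 23.18 pos [528.3 122.4  61. ] yaw 140.7 F [ 0.3  0.7 -0.3] w 10.4 | now tx,ty (-1.4, 0.4) tz 22.0 spin -0.0 after-spin tx,ty (-1.4, 0.4) q6 -0.8
scene 290 165 4.444444444444445
top 289 170 4.444444444444445
```

View pics/b2.png

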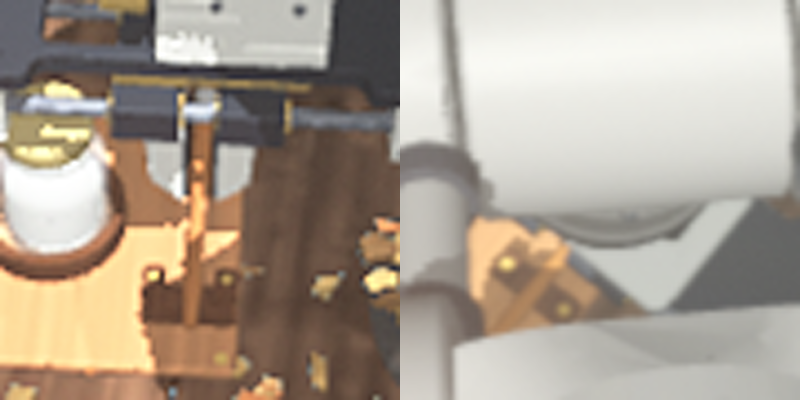

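The handle end (193,320) is centred between the cheeks of the near rest, (153,273) and (228,275). I'm lowering it.

```bash
python3 -m creep '[{"hand":0,"tx":-0.0014,"ty":0,"tz":0.01,"spin":0},{"hand":0,"tx":0,"ty":0,"tz":0.006,"spin":0},{"hand":0,"tx":0,"ty":0,"tz":0.003,"spin":0},{"hand":0,"tx":0,"ty":0,"tz":0,"spin":0},{"hand":0,"tx":0,"ty":0,"tz":0,"spin":0}]';python3 -m creep '[{"hand":0,"tx":0,"ty":0,"tz":0.002,"spin":0},{"hand":0,"tx":0,"ty":0,"tz":0.001,"spin":0},{"hand":0,"tx":0,"ty":0,"tz":0,"spin":0},{"hand":0,"tx":0,"ty":0,"tz":0,"spin":0}]'; python3 go.py 529.6 121.8 38.5
```

```text
time: 23.9
tool_pos: [529.3, 121.6, 41.9]
tcp_rot: [3.141, 0.0, 2.456]
contact_force: [0.2, -0.0, -0.5]
grip_width: 10.6
finger_force: 30.0
time: 24.4
tool_pos: [529.2, 121.6, 38.8]
tcp_rot: [-3.142, 0.0, 2.456]
contact_force: [-0.2, -0.0, -1.2]
grip_width: 10.4
finger_force: 30.0
t 24.4 pos [529.2 121.6  38.8] yaw 140.7 F [-0.2 -0.  -1.2] w 10.4 | now tx,ty (-0.1, 0.4) tz 0.3 spin 0.0 after-spin tx,ty (-0.1, 0.4) q6 -0.8
```

```bash
python3 -m creep '[{"hand":0.16,"tx":0,"ty":0,"tz":0,"spin":0},{"hand":0.25,"tx":0,"ty":0,"tz":0,"spin":0},{"hand":0.35,"tx":0,"ty":0,"tz":0,"spin":0},{"hand":0.35,"tx":0,"ty":0,"tz":-0.02,"spin":0},{"hand":0.35,"tx":0,"ty":0,"tz":-0.04,"spin":0}]';python3 -m creep '[{"hand":0.35,"tx":0,"ty":0,"tz":-0.04,"spin":-3},{"hand":0.35,"tx":0,"ty":0,"tz":0,"spin":-3},{"hand":0.4,"tx":0,"ty":0,"tz":0,"spin":0},{"hand":0.4,"tx":0,"ty":0,"tz":0,"spin":0}]'; python3 go.py 423.3 44.7 80 146.7
```

```text
time: 25.02
tool_pos: [528.0, 121.4, 98.1]
tcp_rot: [-3.139, -0.003, 2.456]
contact_force: [1.0, -0.9, -0.1]
grip_width: 32.7
finger_force: 0.0
time: 25.52
tool_pos: [528.8, 121.5, 138.2]
tcp_rot: [-3.141, -0.001, 2.559]
contact_force: [0.1, 0.5, 0.2]
grip_width: 36.6
finger_force: 0.0
t 25.52 pos [528.8 121.5 138.2] yaw 146.6 F [0.1 0.5 0.2] w 36.6 | now tx,ty (45.9, -122.2) tz 58.2 spin -0.1 after-spin tx,ty (46.0, -122.1) q6 -0.9
```

```bash
python3 -m creep '[{"hand":0.4,"tx":0.0115,"ty":-0.0305,"tz":0,"spin":0},{"hand":0.4,"tx":0.0115,"ty":-0.0305,"tz":0,"spin":0},{"hand":0.4,"tx":0.0115,"ty":-0.0305,"tz":0,"spin":0},{"hand":0.4,"tx":0.0115,"ty":-0.0305,"tz":0.03,"spin":0},{"hand":0.4,"tx":0,"ty":0,"tz":0.03,"spin":0}]';python3 -m creep '[{"hand":0.4,"tx":0,"ty":0,"tz":0,"spin":0},{"hand":0.4,"tx":0,"ty":0,"tz":0,"spin":0}]'; python3 go.py 423.3 44.7 18 146.7;python3 look.py c1 423 44 10 42
```

```text
time: 26.15
tool_pos: [421.9, 44.1, 78.0]
tcp_rot: [-3.141, -0.001, 2.558]
contact_force: [-0.6, 0.3, 0.4]
grip_width: 36.7
finger_force: 0.0
time: 26.4
tool_pos: [424.5, 44.9, 79.3]
tcp_rot: [3.141, 0.001, 2.56]
contact_force: [0.0, -0.2, 0.6]
grip_width: 36.9
finger_force: 0.0
t 26.4 pos [424.5  44.9  79.3] yaw 146.7 F [ 0.  -0.2  0.6] w 36.9 | now tx,ty (0.8, -0.8) tz 61.3 spin 0.0 after-spin tx,ty (0.8, -0.8) q6 -1.06
scene 354 191 4.761904761904762
top 332 228 4.761904761904762
```

View pics/c1.png

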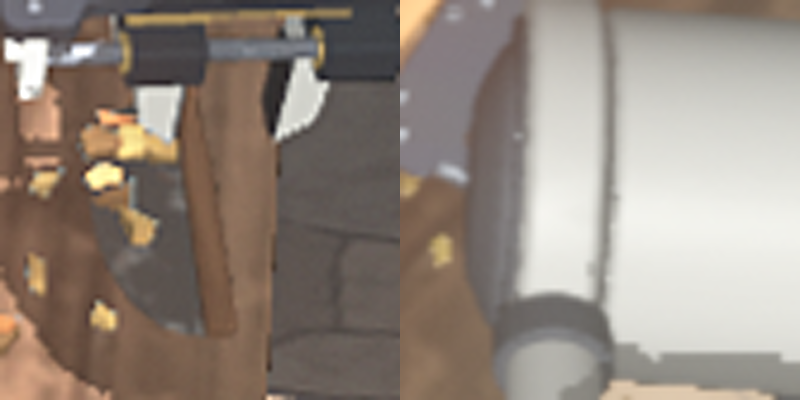

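The fingers straddle the wooden back, whose near end is at (220,330) in the left crop. I'll check its midpoint from the scene view and go down.

```bash
python3 - <<'E'
from h import *
import pickle
c=pickle.load(open('scene0.pkl','rb')); w=world(c,[(398.8,259.6),(391.7,207.9)],8);d=w[1]-w[0];print(w,w.mean(0),np.linalg.norm(d),np.degrees(np.arctan2(d[1],d[0])))
E
python3 -m creep '[{"hand":0.4,"tx":0,"ty":0,"tz":0.035,"spin":0},{"hand":0.4,"tx":0,"ty":0,"tz":0.018,"spin":0},{"hand":0.4,"tx":0,"ty":0,"tz":0.006,"spin":0},{"hand":0.4,"tx":0,"ty":0,"tz":0,"spin":0},{"hand":0.4,"tx":0,"ty":0,"tz":0,"spin":0}]'; python3 go.py 423.3 44.7 18 146.7
```

```text
[[375.40980382  80.7235351    8.        ]
 [478.78333131   9.17244869   8.        ]] [427.09656756  44.94799189   8.        ] 125.72050012645241 -34.68945731239478
time: 27.12
tool_pos: [424.4, 44.9, 20.6]
tcp_rot: [3.141, 0.002, 2.561]
contact_force: [-0.4, 0.2, 0.2]
grip_width: 36.5
finger_force: 0.0
t 27.12 pos [424.4  44.9  20.6] yaw 146.7 F [-0.4  0.2  0.2] w 36.5 | now tx,ty (0.9, -0.8) tz 2.6 spin 0.0 after-spin tx,ty (0.9, -0.8) q6 -1.06
```

```bash
python3 -m creep '[{"hand":0.4,"tx":0,"ty":0,"tz":0.0026,"spin":0.7},{"hand":0.1,"tx":0,"ty":0,"tz":0,"spin":0},{"hand":0,"tx":0,"ty":0,"tz":0,"spin":0},{"hand":0,"tx":0,"ty":0,"tz":0,"spin":0},{"hand":0,"tx":0,"ty":0,"tz":0,"spin":0}]'; python3 go.py 399 267.3 80 138.3
python3 - <<'E'
from h import *
import pickle
from m import fit,px
L=np.array([[78,40],[78,-40],[-78,-40],[-78,40.]])
s=pickle.load(open('scene0.pkl','rb'));t=pickle.load(open('top0.pkl','rb'))
p=np.array([(222,345),(326,352),(302,549),(190,541)])/2.5+[194.5,124.5]
for n,W in (('s',world(s,p,15)),('t',world(t,px([(197,333),(274,402),(137,557),(60,487)]),15))):
    a,th,R,res=fit(L,W[:,:2]); print(n,a,np.degrees(th),res.round(1).tolist(),'back',a+R@[0,-20])
E
```

```text
time: 27.75
tool_pos: [423.8, 44.8, 17.2]
tcp_rot: [-3.142, 0.0, 2.548]
contact_force: [-0.3, -0.2, 0.6]
grip_width: 12.6
finger_force: 30.0
t 27.75 pos [423.8  44.8  17.2] yaw 146.0 F [-0.3 -0.2  0.6] w 12.6 | now tx,ty (144.9, 170.6) tz -62.8 spin 7.7 after-spin tx,ty (166.5, 149.6) q6 -1.05
gum [555.8 153.7] -39.3 [[-3.0, -0.3], [0.6, 2.5], [1.2, 0.1], [1.2, -2.3]]
cut [423.9 295.1] -41.7 [[-3.1, 0.2], [0.9, 3.0], [2.2, 2.0], [0.0, -5.2]]
collar jar [572.26718981 173.83403322] [571.60150632 173.79693713]
brush rest [529.24147244 121.17676739]
nest [411.92134461 281.61653098]
punch collar [487.17974464 296.92741679] [487.23386178 294.80871083]
punch [688.24979265  74.52084598  49.        ]
jar rim [643.50326151  -3.92857281  65.        ]
lid [380.30592833 191.59850283  12.        ]
brush [[503.8, -5.3, 6.0], [619.0, -112.3, 6.0]] [561.4 -58.8   6. ] 157.1 -42.9
chav back [[372.1, 77.4, 11.0], [473.7, 10.7, 11.0]] [422.9  44.1  11. ] 121.6 -33.3
pencil [[714.0, 153.7, 5.0]] [714.  153.7   5. ] 0.0 0.0
s [412.23245771 285.88094459] -40.13959411747824 [[-2.7, 1.6], [-1.8, 1.4], [4.3, -0.3], [0.2, -2.7]] back [399.33941625 270.59142263]
t [413.67503928 279.25555491] -41.25655477870853 [[-1.7, 0.7], [-1.2, 1.6], [2.4, -0.7], [0.5, -1.6]] back [400.48640282 264.22026748]
```

```bash
python3 -m creep '[{"hand":0,"tx":0,"ty":0,"tz":-0.02,"spin":0},{"hand":0,"tx":0,"ty":0,"tz":-0.035,"spin":0},{"hand":0,"tx":0,"ty":0,"tz":-0.035,"spin":3.4},{"hand":0,"tx":0,"ty":0,"tz":0,"spin":3.4},{"hand":0,"tx":0.03,"ty":0.028,"tz":0,"spin":0}]'; python3 -m creep '[{"hand":0,"tx":0.033,"ty":0.031,"tz":0,"spin":0},{"hand":0,"tx":0.033,"ty":0.031,"tz":0,"spin":0},{"hand":0,"tx":0.033,"ty":0.031,"tz":0,"spin":0},{"hand":0,"tx":0.033,"ty":0.031,"tz":0,"spin":0},{"hand":0,"tx":0,"ty":0,"tz":0.03,"spin":0}]';python3 -m creep '[{"hand":0,"tx":0,"ty":0,"tz":0.03,"spin":0},{"hand":0,"tx":0,"ty":0,"tz":0,"spin":0},{"hand":0,"tx":0,"ty":0,"tz":0,"spin":0}]'; python3 go.py 399.8 267.4 26 139.2
```

```text
time: 28.38
tool_pos: [420.2, 84.7, 107.7]
tcp_rot: [3.141, 0.002, 2.425]
contact_force: [-0.6, 0.9, -0.6]
grip_width: 12.6
finger_force: 30.0
time: 29.0
tool_pos: [401.4, 269.1, 78.3]
tcp_rot: [3.136, 0.002, 2.433]
contact_force: [-0.4, -1.0, -1.8]
grip_width: 12.6
finger_force: 30.0
time: 29.38
tool_pos: [400.9, 265.9, 47.9]
tcp_rot: [3.141, 0.0, 2.429]
contact_force: [0.3, 0.3, -0.4]
grip_width: 12.9
finger_force: 30.0
t 29.38 pos [400.9 265.9  47.9] yaw 139.2 F [ 0.3  0.3 -0.4] w 12.9 | now tx,ty (1.8, 0.5) tz 21.9 spin -0.0 after-spin tx,ty (1.8, 0.5) q6 -0.43
```

```bash
python3 -m creep '[{"hand":0,"tx":0.0018,"ty":0.0005,"tz":0.01,"spin":0},{"hand":0,"tx":0,"ty":0,"tz":0.006,"spin":0},{"hand":0,"tx":0,"ty":0,"tz":0.003,"spin":0},{"hand":0,"tx":0,"ty":0,"tz":0,"spin":0},{"hand":0,"tx":0,"ty":0,"tz":0,"spin":0}]';python3 -m creep '[{"hand":0,"tx":0,"ty":0,"tz":0.002,"spin":0},{"hand":0,"tx":0,"ty":0,"tz":0.0012,"spin":0},{"hand":0,"tx":0,"ty":0,"tz":0,"spin":0},{"hand":0,"tx":0,"ty":0,"tz":0,"spin":0}]'; python3 go.py 399.8 267.4 25.2 139.2
```

```text
time: 30.0
tool_pos: [399.5, 267.4, 28.3]
tcp_rot: [3.141, 0.0, 2.43]
contact_force: [-0.5, 0.9, -0.5]
grip_width: 12.2
finger_force: 30.0
time: 30.5
tool_pos: [399.5, 267.3, 25.2]
tcp_rot: [3.141, 0.0, 2.43]
contact_force: [-0.9, -0.6, 4.4]
grip_width: 12.4
finger_force: 30.0
t 30.5 pos [399.5 267.3  25.2] yaw 139.2 F [-0.9 -0.6  4.4] w 12.4 | now tx,ty (-0.2, 0.3) tz 0.0 spin 0.0 after-spin tx,ty (-0.2, 0.3) q6 -0.43
```

```bash
python3 -m creep '[{"hand":0.18,"tx":0,"ty":0,"tz":0,"spin":0},{"hand":0.3,"tx":0,"ty":0,"tz":0,"spin":0},{"hand":0.3,"tx":0,"ty":0,"tz":-0.005,"spin":0},{"hand":0.4,"tx":0,"ty":0,"tz":-0.03,"spin":0},{"hand":0.5,"tx":0,"ty":0,"tz":-0.05,"spin":0}]';python3 -m creep '[{"hand":0.5,"tx":0,"ty":0,"tz":-0.05,"spin":0},{"hand":0.5,"tx":0,"ty":0,"tz":0,"spin":0},{"hand":0.5,"tx":0,"ty":0,"tz":0,"spin":0}]'; python3 go.py 688.6 75.1 110 139.2
```

```text
time: 31.12
tool_pos: [398.4, 266.8, 109.9]
tcp_rot: [-3.138, -0.001, 2.43]
contact_force: [0.7, 0.3, -0.3]
grip_width: 42.1
finger_force: 0.0
time: 31.5
tool_pos: [399.0, 267.1, 159.6]
tcp_rot: [-3.141, -0.0, 2.43]
contact_force: [-0.0, 0.1, -0.5]
grip_width: 46.0
finger_force: 0.0
t 31.5 pos [399.  267.1 159.6] yaw 139.2 F [-0.   0.1 -0.5] w 46.0 | now tx,ty (-344.7, 43.9) tz 49.6 spin 0.0 after-spin tx,ty (-344.7, 43.9) q6 -0.43
```

```bash
python3 -m creep '[{"hand":0.5,"tx":-0.043,"ty":0.0055,"tz":0,"spin":0},{"hand":0.5,"tx":-0.043,"ty":0.0055,"tz":0,"spin":0},{"hand":0.5,"tx":-0.043,"ty":0.0055,"tz":0,"spin":0},{"hand":0.5,"tx":-0.043,"ty":0.0055,"tz":0,"spin":0},{"hand":0.5,"tx":-0.043,"ty":0.0055,"tz":0,"spin":0}]';python3 -m creep '[{"hand":0.5,"tx":-0.043,"ty":0.0055,"tz":0,"spin":0},{"hand":0.5,"tx":-0.043,"ty":0.0055,"tz":0,"spin":0},{"hand":0.5,"tx":-0.043,"ty":0.0055,"tz":0,"spin":0},{"hand":0.5,"tx":0,"ty":0,"tz":0,"spin":0},{"hand":0.5,"tx":0,"ty":0,"tz":0.04,"spin":0}]';python3 -m creep '[{"hand":0.5,"tx":0,"ty":0,"tz":0.02,"spin":0},{"hand":0.5,"tx":0,"ty":0,"tz":0,"spin":0},{"hand":0.5,"tx":0,"ty":0,"tz":0,"spin":0}]'; python3 go.py 688.6 75.1 36
```

```text
time: 32.12
tool_pos: [580.3, 146.6, 157.7]
tcp_rot: [-3.139, -0.003, 2.429]
contact_force: [0.6, 0.7, 0.2]
grip_width: 46.1
finger_force: 0.0
time: 32.75
tool_pos: [689.6, 75.9, 120.7]
tcp_rot: [3.139, 0.003, 2.429]
contact_force: [-0.3, 0.0, -0.9]
grip_width: 46.1
finger_force: 0.0
time: 33.12
tool_pos: [688.5, 76.4, 100.4]
tcp_rot: [3.141, 0.0, 2.43]
contact_force: [1.1, 0.2, 0.5]
grip_width: 46.1
finger_force: 0.0
t 33.12 pos [688.5  76.4 100.4] yaw 139.2 F [1.1 0.2 0.5] w 46.1 | now tx,ty (-0.9, -0.9) tz 64.4 spin 0.0 after-spin tx,ty (-0.9, -0.9) q6 -0.86
```

```bash
python3 -m creep '[{"hand":0.5,"tx":-0.0009,"ty":-0.0009,"tz":0.03,"spin":0},{"hand":0.5,"tx":0,"ty":0,"tz":0.025,"spin":0},{"hand":0.5,"tx":0,"ty":0,"tz":0.0115,"spin":0},{"hand":0.5,"tx":0,"ty":0,"tz":0,"spin":0},{"hand":0.5,"tx":0,"ty":0,"tz":0,"spin":0}]';python3 -m creep '[{"hand":0.3,"tx":0,"ty":0,"tz":0,"spin":0},{"hand":0.2,"tx":0,"ty":0,"tz":0,"spin":0},{"hand":0,"tx":0,"ty":0,"tz":0,"spin":0},{"hand":0,"tx":0,"ty":0,"tz":0,"spin":0},{"hand":0,"tx":0,"ty":0,"tz":0,"spin":0}]'; python3 go.py 487.6 296.4 41 49
```

```text
time: 33.75
tool_pos: [689.6, 74.7, 35.1]
tcp_rot: [3.14, 0.002, 2.43]
contact_force: [-0.3, 0.2, -0.0]
grip_width: 45.8
finger_force: 0.0
time: 34.38
tool_pos: [688.8, 74.6, 33.7]
tcp_rot: [3.141, 0.0, 2.43]
contact_force: [-0.6, -0.0, 1.7]
grip_width: 19.3
finger_force: 30.0
t 34.38 pos [688.8  74.6  33.7] yaw 139.2 F [-0.6 -0.   1.7] w 19.3 | now tx,ty (297.2, 36.5) tz -7.3 spin 90.2 after-spin tx,ty (35.4, -297.4) q6 -0.86
```

```bash
python3 -m creep '[{"hand":0,"tx":0,"ty":0,"tz":-0.02,"spin":0},{"hand":0,"tx":0,"ty":0,"tz":-0.04,"spin":0},{"hand":0,"tx":0.01,"ty":-0.03,"tz":-0.04,"spin":0},{"hand":0,"tx":0.02,"ty":-0.04,"tz":-0.02,"spin":0},{"hand":0,"tx":0.035,"ty":0,"tz":0,"spin":0}]'; python3 -m creep '[{"hand":0,"tx":0.035,"ty":0,"tz":0,"spin":0},{"hand":0,"tx":0.035,"ty":0,"tz":0,"spin":0},{"hand":0,"tx":0.025,"ty":0,"tz":0,"spin":0},{"hand":0,"tx":0,"ty":0,"tz":0,"spin":10},{"hand":0,"tx":0,"ty":0,"tz":0,"spin":10}]';python3 -m creep '[{"hand":0,"tx":0,"ty":0,"tz":0,"spin":10},{"hand":0,"tx":0,"ty":0,"tz":0,"spin":10},{"hand":0,"tx":0,"ty":0,"tz":0,"spin":10},{"hand":0,"tx":0,"ty":0,"tz":0,"spin":10},{"hand":0,"tx":0,"ty":0,"tz":0,"spin":10}]';python3 -m creep '[{"hand":0,"tx":0,"ty":0,"tz":0,"spin":10},{"hand":0,"tx":0,"ty":0,"tz":0,"spin":10},{"hand":0,"tx":0,"ty":0,"tz":0,"spin":0},{"hand":0,"tx":0,"ty":0,"tz":0,"spin":0}]'; python3 go.py 488 297.2 42 49.2; python3 - <<'E'
from h import *
import pickle
for n,p in(('scene',(270.5,270.9)),('top',(147/2.6+189.5,345/2.6+104.5))): print(n,world(pickle.load(open(n+'0.pkl','rb')),[p],24)[0])
E
```

```text
time: 35.0
tool_pos: [593.7, 62.1, 157.1]
tcp_rot: [3.139, 0.004, 2.426]
contact_force: [-0.3, 1.5, -1.1]
grip_width: 19.4
finger_force: 30.0
time: 35.62
tool_pos: [521.9, 126.6, 155.1]
tcp_rot: [3.14, 0.001, 2.076]
contact_force: [0.4, 0.7, -0.6]
grip_width: 18.9
finger_force: 30.0
time: 36.25
tool_pos: [522.1, 126.2, 154.8]
tcp_rot: [3.14, -0.001, 1.202]
contact_force: [-0.2, -0.1, -0.1]
grip_width: 19.3
finger_force: 30.0
time: 36.75
tool_pos: [521.9, 126.2, 154.1]
tcp_rot: [3.141, -0.001, 0.862]
contact_force: [0.6, -0.2, -0.4]
grip_width: 19.0
finger_force: 30.0
t 36.75 pos [521.9 126.2 154.1] yaw 49.4 F [ 0.6 -0.2 -0.4] w 19.0 | now tx,ty (107.8, -137.1) tz 112.1 spin 0.2 after-spin tx,ty (107.3, -137.4) q6 0.8
scene [488.52974718 298.57831826  24.        ]
top [487.23386178 294.80871083  24.        ]
```

```bash
python3 -m creep '[{"hand":0,"tx":0.0215,"ty":-0.0274,"tz":0,"spin":0},{"hand":0,"tx":0.0215,"ty":-0.0274,"tz":0,"spin":0},{"hand":0,"tx":0.0215,"ty":-0.0274,"tz":0,"spin":0},{"hand":0,"tx":0.0215,"ty":-0.0274,"tz":0,"spin":0},{"hand":0,"tx":0.0215,"ty":-0.0274,"tz":0,"spin":0}]'; python3 -m creep '[{"hand":0,"tx":0,"ty":0,"tz":0.04,"spin":0},{"hand":0,"tx":0,"ty":0,"tz":0.04,"spin":0},{"hand":0,"tx":0,"ty":0,"tz":0.01,"spin":0},{"hand":0,"tx":0,"ty":0,"tz":0,"spin":0},{"hand":0,"tx":0,"ty":0,"tz":0,"spin":0}]'; python3 go.py 487.9 296.8 42
```

```text
time: 37.38
tool_pos: [488.1, 298.2, 153.8]
tcp_rot: [3.141, -0.0, 0.861]
contact_force: [0.6, 0.7, -0.5]
grip_width: 19.2
finger_force: 30.0
time: 38.0
tool_pos: [489.4, 297.4, 65.1]
tcp_rot: [3.14, -0.003, 0.859]
contact_force: [-0.3, 0.2, -0.2]
grip_width: 19.6
finger_force: 30.0
t 38.0 pos [489.4 297.4  65.1] yaw 49.2 F [-0.3  0.2 -0.2] w 19.6 | now tx,ty (-1.4, -0.8) tz 23.1 spin 0.0 after-spin tx,ty (-1.4, -0.8) q6 1.12
```

```bash
python3 -m creep '[{"hand":0,"tx":-0.0012,"ty":-0.0008,"tz":0.008,"spin":0},{"hand":0,"tx":0,"ty":0,"tz":0.004,"spin":0},{"hand":0,"tx":0,"ty":0,"tz":0.004,"spin":0},{"hand":0,"tx":0,"ty":0,"tz":0,"spin":0},{"hand":0,"tx":0,"ty":0,"tz":0,"spin":0}]'; python3 -m creep '[{"hand":0,"tx":0,"ty":0,"tz":0.003,"spin":0},{"hand":0,"tx":0,"ty":0,"tz":0.002,"spin":0},{"hand":0,"tx":0,"ty":0,"tz":0,"spin":0},{"hand":0,"tx":0,"ty":0,"tz":0,"spin":0}]'; python3 go.py 487.9 296.8 41.7
```

```text
time: 38.62
tool_pos: [487.0, 296.7, 47.5]
tcp_rot: [3.141, -0.0, 0.859]
contact_force: [0.2, 1.1, 0.1]
grip_width: 19.3
finger_force: 30.0
time: 39.12
tool_pos: [487.0, 296.7, 42.5]
tcp_rot: [3.142, 0.0, 0.859]
contact_force: [0.1, -0.0, -1.2]
grip_width: 19.2
finger_force: 30.0
t 39.12 pos [487.  296.7  42.5] yaw 49.2 F [ 0.1 -0.  -1.2] w 19.2 | now tx,ty (0.7, 0.6) tz 0.8 spin 0.0 after-spin tx,ty (0.7, 0.6) q6 1.12
```

```bash
python3 -m creep '[{"hand":0,"tx":0,"ty":0,"tz":0.0006,"spin":0},{"hand":0,"tx":0,"ty":0,"tz":0,"spin":0},{"hand":0.26,"tx":0,"ty":0,"tz":0,"spin":0},{"hand":0.34,"tx":0,"ty":0,"tz":0,"spin":0},{"hand":0.4,"tx":0,"ty":0,"tz":0,"spin":0}]'; python3 -m creep '[{"hand":0.4,"tx":0,"ty":0,"tz":-0.015,"spin":0},{"hand":0.4,"tx":0,"ty":0,"tz":-0.04,"spin":0},{"hand":0.4,"tx":0,"ty":0,"tz":-0.06,"spin":0},{"hand":0.4,"tx":0,"ty":0,"tz":-0.05,"spin":0},{"hand":0.4,"tx":0,"ty":0.04,"tz":0,"spin":0}]'; python3 -m creep '[{"hand":0.4,"tx":-0.045,"ty":0.03,"tz":0,"spin":0},{"hand":0.4,"tx":-0.045,"ty":0.03,"tz":0,"spin":0},{"hand":0.4,"tx":-0.045,"ty":0.03,"tz":0,"spin":0},{"hand":0.4,"tx":-0.045,"ty":0.03,"tz":0,"spin":0},{"hand":0.4,"tx":-0.045,"ty":0.03,"tz":0,"spin":0}]'; python3 -m creep '[{"hand":0.4,"tx":-0.045,"ty":0.03,"tz":0,"spin":0},{"hand":0.4,"tx":-0.045,"ty":0.03,"tz":0,"spin":0},{"hand":0.4,"tx":0,"ty":0,"tz":0,"spin":0},{"hand":0.4,"tx":0,"ty":0,"tz":0,"spin":0}]'; python3 go.py 487.9 296.8 41.7
python3 - <<'E'
from h import *
o=[]
for n,(u,v,w) in (('scene',(220,160,170)),('top',(185,135,170))):
    c=cap(n); o.append(cv2.resize(c['color'][v:v+int(w*1.4),u:u+w,::-1],(400,560),interpolation=cv2.INTER_CUBIC))
cv2.imwrite('pics/final.png',np.hstack(o))
E
```

```text
time: 39.75
tool_pos: [487.0, 296.7, 41.9]
tcp_rot: [3.141, -0.0, 0.859]
contact_force: [-0.5, 0.0, 0.2]
grip_width: 35.3
finger_force: 0.0
time: 40.38
tool_pos: [518.3, 272.7, 213.4]
tcp_rot: [3.137, -0.01, 0.862]
contact_force: [0.2, -0.2, -0.8]
grip_width: 37.0
finger_force: 0.0
time: 41.0
tool_pos: [483.5, 0.6, 208.2]
tcp_rot: [3.14, -0.001, 0.859]
contact_force: [0.8, -0.8, -0.3]
grip_width: 36.9
finger_force: 0.0
time: 41.5
tool_pos: [470.4, -104.9, 207.6]
tcp_rot: [3.141, -0.001, 0.858]
contact_force: [-0.5, 0.2, 0.8]
grip_width: 36.6
finger_force: 0.0
t 41.5 pos [ 470.4 -104.9  207.6] yaw 49.2 F [-0.5  0.2  0.8] w 36.6 | now tx,ty (315.3, -249.4) tz 165.9 spin 0.0 after-spin tx,ty (315.3, -249.4) q6 0.33
```

View pics/final.png

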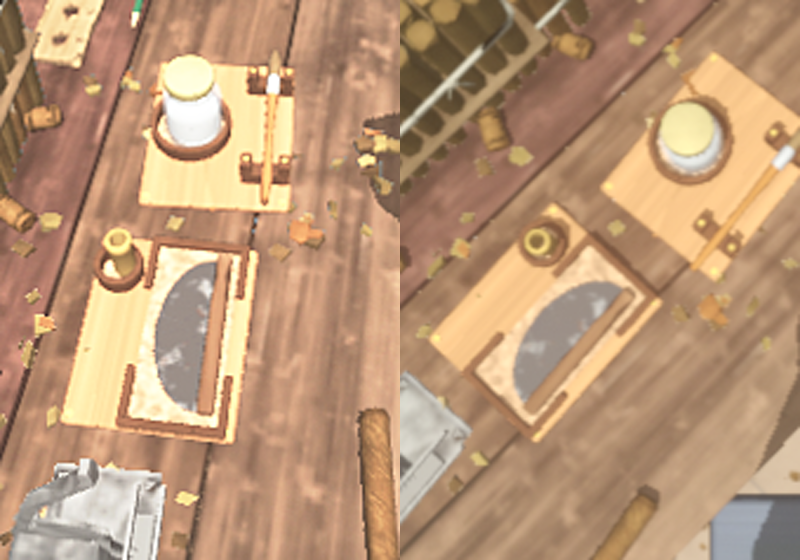

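Everything is in place: lid square on the jar (190,78), brush in both notches (272,130), chaveta flat inside its fence (195,335), punch upright in its collar (119,255). The pencil and ring gauge were not moved. Handing in.

```bash
python3 -c "
from plant import close_job
print(close_job())"
```

```text
the job is handed in; nothing more can be done
None
```

Both trays are made up and the job is handed in at about 42 s: lidded jar in its collar, brush across the rests, chaveta flat in its nest, punch head up in its collar, ring gauge and pencil untouched.

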